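# Draw out the dryer drawer with its hook

### The job

Take the drawer hook from its rest, pass its bent tip through the finger hole of the sample dryer's drawer, drop it in behind the front plate and draw the drawer out, slowly and gently, past its catch until it comes up against its stop, then give it a firm but gentle pull there to be sure it is fully out. Unhook it, leaving the drawer out, and lay the hook back in its rest. The drawer is hot, so touch it with the hook only; do not yank, keep the vials in it standing, and leave the bottles and the thimble round about alone.

Things in the scene. Friction and masses are not known exactly. Their poses are not given: they have to be found in the camera images.
- dryer: White sheet-metal sample dryer, 170 wide (y), 150 deep (x), 132 high, fixed to the bench; its front looks along its own -x, towards the robot. Origin: centre of its underside, on the bench. The drawer slides out along the dryer's -x. A petri dish lies on its top. Left of it stands a tall beige titrator, whose front comes forward to about x = 0.47 between y = 0.1 and 0.28.
- drawer (a joint): How far the drawer is out, m; 0 is shut (starts 0 to 4 mm out). Slides level along the dryer's -x at about 2 N. Near the end a sprung ball catch must be ridden over (4 to 6 N in all); 6 mm past its peak is a hard stop, set by hand, out of sight, somewhere from 60 to 76 mm out. Come onto it at 15 mm/s or less; on it, 11 to 14 N is a firm pull, and above 20 N, even in a knock, the hook bends.
- finger_hole (a point): Centre of the round finger hole, 24 mm in diameter, at the outer face of the drawer's white front plate (166 wide, 78 high, 6 mm thick), 58 mm above the bench on the drawer's middle line. Axes as the dryer's: -x points out to the robot. Moves with the drawer. Behind the plate the pan is empty for 50 mm; its floor lies 27 mm above the bench.
- hook: Drawer hook, 0.1 kg: teal bar handle 100 long (x), 14 wide (y), 18 high (z), with a 6 mm steel rod along +x on the handle's centre line, its end bent down. Origin: centre of the handle, where to grip it. The bent end's axis lies 102 mm ahead of the origin; it reaches 14 mm below the rod's axis, so rod top to tip end is 17 mm. In its rest the tip points down.
- hook_tip (a point): Lower end of the hook's bent tip, at x = 102, z = -14 mm in the hook's frame. Axes as the hook's.
- hook_rest: White plastic rest fixed to the bench: base 110 x 60 x 6 mm, two uprights 6 mm thick, 38 mm either side of the middle along its x, each with a U notch 18 mm wide, flared at the top, for the handle. Origin: centre of its underside. The hook lies along the rest's x, tip forward, its origin 55 mm above the rest's origin; the uprights' tops stand 67 mm above the bench.
- sample_brown: Brown vial with a black cap, 23 mm in diameter, 54 high, standing in the drawer, hidden while it is shut. Origin: centre of its foot.
- sample_clear: Clear vial with a black cap, 23 mm in diameter, 54 high, standing in the drawer, hidden while it is shut. Origin: centre of its foot.
- dropper_red: Brown dropper bottle with a red collar, 38 mm in diameter, 118 high, left of the dryer; bystander. Origin: centre of its foot.
- dropper_black: Brown dropper bottle with a black collar, 38 mm in diameter, 118 high, left of the dryer; bystander. Origin: centre of its foot.
- thimble: White paper extraction thimble, 33 mm in diameter, 88 high, right of the dryer; bystander. Origin: centre of its foot.
Mind the look-alikes: they are no part of the job. Several things have the shape of the hook; the one meant has the colours described above.

How it is judged (in metres and radians):
On the way, in this order (a step that is already met when the one before it is completed fails the run):
1. the hook is lifted out of its rest (z of hook in the frame of hook_rest above 0.09 m), for 0.1 s.
2. the drawer is drawn out and held firmly against its stop with the hook, pressing on it with more than 8 N (value of joint drawer above 0.056 m and contact force between drawer and dryer above 8 N and contact force between hook and drawer above 8 N), for 0.2 s.
3. the hook is clear of the drawer, the drawer left out (value of joint drawer above 0.056 m and distance between hook_tip and finger_hole above 0.05 m), for 0.1 s.
At the end, for the whole second after the job is handed in: the drawer still out by more than 56 mm, the hook lying at rest down in both notches of its rest (centred within 15 mm, aligned within 0.1 rad, at its height within 4 mm), both vials in the drawer upright within 0.2 rad (value of joint drawer above 0.056 m and horizontal distance between hook and hook_rest below 0.015 m and z of hook in the frame of hook_rest between 0.051 and 0.059 m and angle between the x axis of hook and the x axis of hook_rest, either way round below 0.1 rad and linear speed of hook below 0.02 m/s and angle between each of sample_brown, sample_clear's own z axis and vertical below 0.2 rad); the robot touches nothing.
It fails at once if the hook presses on the dryer or its drawer with more than 20 N (contact force between hook and dryer above 20 N).
It fails at once if the robot itself touches the drawer (contact force between any of the fingers, the arm and drawer above 1 N).
It fails at once if a vial in the drawer tips (angle between any of sample_brown, sample_clear's own z axis and vertical above 0.5 rad).
It fails at once if a bystander is moved by more than 20 mm (distance of any of dropper_red, dropper_black, thimble from where it was at the start of the episode above 0.02 m).
It also fails if it takes over 64 s, if anything falls off the work surface, if the arm or the gripper's body presses on something with over 40 N, if the wrist force passes 120 N, or if a joint passes its speed limit or range.

### The arm

A 7-joint arm with a two-finger parallel gripper is mounted at the origin on a cart in front of the work surface, level with it; the furniture and walls round the work are solid. World frame = base frame: x ahead of the robot, y to its left, z up, the work surface at z = 0. Lengths are in mm, angles in degrees, forces in N, time in s.
With the tool pointing down it reaches from about 425 to 875 mm from the base axis. Payload 9.9 kg.
Tool frame: the origin (TCP) lies on the centre line of the jaws, within the pads' length; the fingertips stand 11 mm ahead of it and the grasp point (between the pads) lies 8 mm behind it; z points along the fingers, y is the line along which they close (so a half turn about z gives the same grasp; the last joint's range is limited). The gripper opens to 85 mm and grips with 20 to 120 N. Pads are 22 mm wide; open, the fingers measure 114 mm over their backs; the gripper's body (76 mm by 85 mm) begins 54 mm behind the grasp point. The pads swing forward as they close: fully open they stand 13 mm farther back than shut.
Start: joints at [60.802, 32.985, 1.427, 82.34, -0.859, 64.687, -3.237], TCP at [278.813, -614.73, 242.289] pointing down, gripper open.
Joint ranges: [-157.87, 157.87], [-19.46, 123.44], [-87.15, 90], [11.01, 140.99], [-62.26, 242.26], [9.8, 113.94], [-161.44, 161.44]. Speed limits (degrees/s): [127.2, 127.2, 172.46, 172.46, 180, 180, 180].

### API

Orientations are given as a 3x3 rotation matrix whose columns are the frame's x, y, z axes.
In Python, from bench import env gives the robot as it stands.
- The arm moves only by the shell command python3 -m pendant 'ROWS' [FORCE]. ROWS is JSON, a list of rows, each a list of 7 numbers: the shift along the tool's x, y, z in cm, then the turn, a rotation vector about the tool's x, y, z in rad, then the finger opening in cm, from 0 to 8.54. In form: [[tx, ty, tz, rx, ry, rz, claw], ...]. A call has 1 to 5 rows; each row shifts and turns the commanded pose from where the row before left it, along the tool's axes as they then stand; what a row does not reach is not made up. A row lasts 1/12 s, in which the tool goes at most 41.7 mm and 7.16 degrees, less where a joint would pass 70% of its speed; a pose out of reach is approached as far as the arm can. A call is refused whole if a number of a shift passes 4.17 or a number of a turn 0.125, either way. A call with a gripper value outside its range is refused whole. The fingers move at their own pace and stop on an object; FORCE is the grip in N (left out, the last holds). Time passes only in rows, so rows that do not move let the fingers close. It gives the time, the measured TCP pose, the force, the opening and the grip force at its end, in the units of the state.
- env.sense(): the state, without advancing time (a new reading comes with each control period).
- env.get_image(name): name is "scene" or "top" or "wrist"; returns (picture, depth): 400x640x3 uint8, red, green, blue; 400x640 float32, mm along the optical axis (not along the pixel's ray), 0 where there is no reading.
- env.get_calibration(name): a dict with "camera_matrix" (3x3 intrinsics, pixels), "R" (3x3) and "t" (3): a world point X has camera coordinates R X + t; the wrist camera has in their place "mount" (4x4, takes a point from camera to tool coordinates, whose origin is the TCP and whose axes are the flange's). Camera axes: x right, y down, z forward; pixel columns grow to the right and rows downward; lengths in mm; the calibration is good to about 2 mm. A picture is of the moment at which its call begins: read the wrist's pose just before it. get_calibration takes no time and is no camera call.
- env.close_job(): hands the job in; it is judged then, once.
The state is a dict: "time_s": time; "joint_pos": joint angles; "dq": joint speeds; "joint_torque": joint torques, N m; "ee_pos": TCP position; "tool_rot": TCP orientation; "wrist_force": force on the tool from outside, world axes, zero at the start; "torque": the same for the moment, N m; "width": finger opening in mm; "gripper_force": force on a finger pad.
Only numpy, scipy, OpenCV 4.12 (cv2) and the standard library are available. Lean on these libraries where they do the work, as an engineer would, in place of code of your own. Each camera call takes 0.05 s, during which the arm holds its last target. There are 200 camera calls.

## Working session

There is one attempt and no reset: what is moved stays moved. The work goes in short steps, Python scripts to look and compute and a shell command to move; the robot and the scene stay as the last step left them, time stands still between calls to the robot, and variables do not carry over. Pictures are saved under pics/ and viewed, at most 10 in all, crops included, and the job is handed in when it is done.

```bash
mkdir -p pics; ls; cat > h.py <<'E'
import numpy as np, cv2
from bench import env
def shot(n):
    im,d=env.get_image(n); c=env.get_calibration(n); s=env.sense() 
    return im,d,c
def save(im,f): cv2.imwrite('pics/'+f,cv2.cvtColor(im,cv2.COLOR_RGB2BGR))
def pts(d,c,u,v,pose=None):
    """pixel+depth -> world"""
    K=np.array(c['camera_matrix']); u=np.asarray(u);v=np.asarray(v)
    z=d[v,u]; P=np.stack([(u-K[0,2])/K[0,0]*z,(v-K[1,2])/K[1,1]*z,z],-1)
    if 'mount' in c:
        M=np.array(c['mount']); P=P@M[:3,:3].T+M[:3,3]
        return P@pose[1].T+pose[0]
    return (P-np.array(c['t']).ravel())@np.array(c['R'])
def pose():
    s=env.sense(); return np.array(s['ee_pos']),np.array(s['tool_rot'])
E
python3 - <<'E'
from h import *
for n in ('scene','top'):
    im,d,c=shot(n); save(im,n+'0.png'); np.savez(n+'0.npz',im=im,d=d)
    R=np.array(c['R']); print(n,(-R.T@np.array(c['t']).ravel()).round(),R[2].round(2))
s=env.sense(); print(s)
E
```

```text
pics
scene [138. 212. 792.] [ 0.48 -0.4  -0.78]
top [ 487. -187.  974.] [ 0.1   0.04 -0.99]
{'time_s': 0.1, 'joint_pos': array([60.80150905, 33.0280477 ,  1.42257729, 82.38079836, -0.86086944,
       64.68561432, -3.2375867 ]), 'dq': array([-0.03339685, -0.11066555,  0.10672763, -0.11652082,  0.01860912,
        0.12539948,  0.0142531 ]), 'joint_torque': array([ 5.87074654e-03, -7.67309475e+01,  2.25772195e+00, -2.86606014e+01,
        1.58262276e-02,  8.66437505e-03,  8.40926441e-05]), 'ee_pos': array([ 278.68311196, -614.36953725,  241.53110147]), 'tool_rot': array([[ 9.10691704e-01,  4.13086198e-01, -6.43048289e-04],
       [ 4.13086696e-01, -9.10690754e-01,  1.31619385e-03],
       [-4.19166180e-05, -1.46428151e-03, -9.99998927e-01]]), 'wrist_force': array([-0.6769908 , -0.5295805 , -0.36069503]), 'torque': array([-0.03549766,  0.00656002, -0.00790336]), 'gripper_force': 0.0, 'width': 85.5258181117302}
```

View pics/scene0.png

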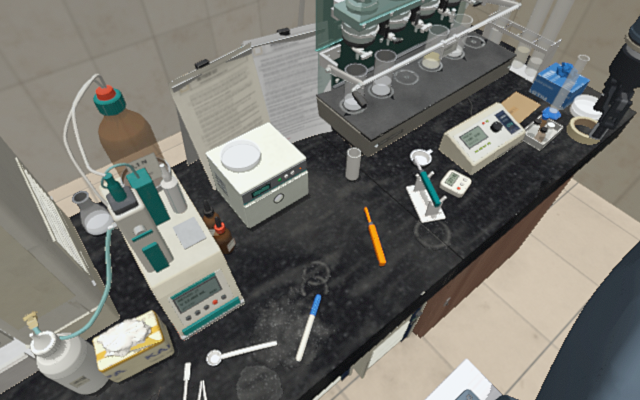

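View pics/top0.png

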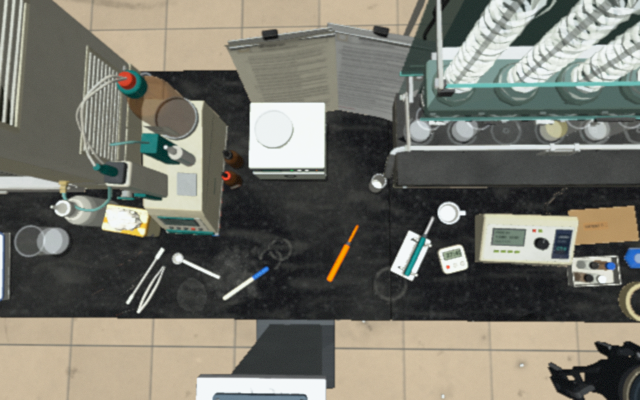

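The candidates are the teal-handled tool in its white rest (top 417,250; scene 430,188), the orange tool (top 343,253), the blue/white pen (top 246,283) and the white spoon (top 196,265). The teal one with a steel rod, lying in the white rest, fits the description. The dryer is at top (287,140), and the thimble is at top (378,182). The two droppers are at top (231,158) and (231,179).

```bash
cat > m.py <<'E'
from h import *
Z={n:np.load(n+'0.npz') for n in('scene','top')}
def line(P):
    c=P.mean(0); v=np.linalg.svd(P-c,full_matrices=False)[2][0]; return c,v
for n,(x0,x1,y0,y1) in dict(scene=(395,460,140,225),top=(385,445,205,285)).items():
    im,d=Z[n]['im'],Z[n]['d']; c=env.get_calibration(n)
    hsv=cv2.cvtColor(im,cv2.COLOR_RGB2HSV); 
    m=cv2.inRange(hsv,(80,110,50),(100,255,255)); mm=np.zeros_like(m); mm[y0:y1,x0:x1]=m[y0:y1,x0:x1]
    v,u=np.nonzero(mm); P=pts(d,c,u,v); P=P[(P[:,2]>40)&(P[:,2]<80)]
    top=P[P[:,2]>np.median(P[:,2])]
    cc,vv=line(P[:,:2]); t=(P[:,:2]-cc)@vv
    print(n,len(P),'centroid',P.mean(0).round(1),'z pct',np.percentile(P[:,2],[5,50,95]).round(1),'dir',np.degrees(np.arctan2(vv[1],vv[0])).round(1),'ext',np.percentile(t,[1,99]).round(1),'mid',(cc+vv*(t.min()+t.max())/2).round(1))
    # white rest base
    g=cv2.inRange(hsv,(0,0,170),(180,50,255)); mm[:]=0; mm[y0:y1,x0:x1]=g[y0:y1,x0:x1]
    v,u=np.nonzero(mm); P=pts(d,c,u,v)
    for lo,hi in((2,12),(55,75)):
        Q=P[(P[:,2]>lo)&(P[:,2]<hi)]
        if len(Q)>10:
            r=cv2.minAreaRect(Q[:,:2].astype(np.float32)); print(' rest z',lo,hi,len(Q),np.round(r[0],1),np.round(r[1],1),round(r[2],1))
    # dryer top face
    a=(205,315,120,235) if n=='scene' else (235,340,90,185)
    V,U=np.mgrid[a[2]:a[3],a[0]:a[1]]; P=pts(d,c,U.ravel(),V.ravel())
    Q=P[(abs(P[:,2]-132)<4)]
    Q=Q[(abs(Q[:,:2]-np.median(Q[:,:2],0))<130).all(1)]
    r=cv2.minAreaRect(Q[:,:2].astype(np.float32)); print(' dryer top',len(Q),Q.mean(0).round(1),np.round(r[0],1),np.round(r[1],1),round(r[2],1))
    print(cv2.boxPoints(r).round(0).tolist())
s=Z['scene']['im']; im=np.hstack([cv2.resize(s[135:235,380:480],(400,400),interpolation=cv2.INTER_CUBIC),cv2.resize(s[125:225,210:310],(400,400),interpolation=cv2.INTER_CUBIC)]); save(im,'crop.png')
E
python3 m.py
```

```text
scene 237 centroid [ 446.3 -366.5   62.7] z pct [56.  63.4 66.5] dir 154.0 ext [-51.5  46.4] mid [ 449.7 -368.2]
 rest z 2 12 659 [ 480.6 -423.7] [110.  245.8] 37.4
 rest z 55 75 115 [ 489.6 -424.2] [ 97.  226.8] 29.0
 dryer top 2763 [705.1 -79.9 132.5] [720.5 -75. ] [170.4 154.6] 89.8
[[643.0, -160.0], [797.0, -160.0], [798.0, 10.0], [644.0, 11.0]]
top 199 centroid [ 449.7 -368.3   64. ] z pct [61.4 63.9 66.7] dir 153.7 ext [-47.  47.] mid [ 450.  -368.4]
 rest z 2 12 729 [ 482.1 -399.6] [ 85.8 209.7] 46.8
 rest z 55 75 93 [ 471.4 -379.7] [ 41.7 149. ] 62.9
 dryer top 3619 [714.8 -85.6 132.3] [737.1 -69.8] [178.8 182.4] 90.0
[[646.0, -159.0], [828.0, -159.0], [828.0, 20.0], [646.0, 20.0]]
```

View pics/crop.png

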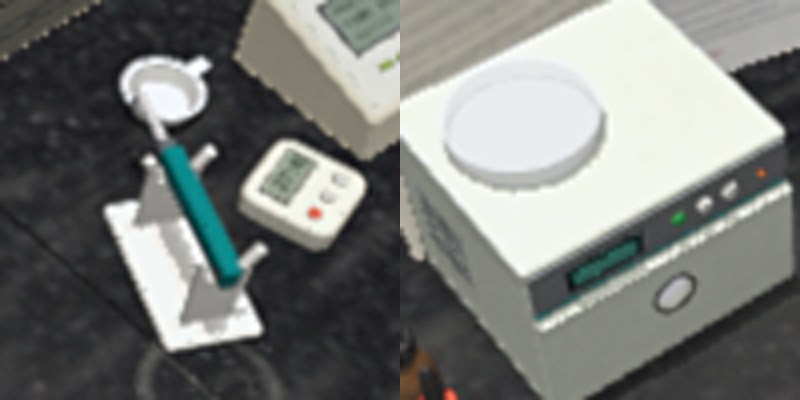

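The crop confirms the choice: a teal handle with a steel rod, in a white rest, its tip pointing away. The dryer's finger hole is at about scene (279,198). Next I turn and move over the hook, then look from the wrist.

```bash
python3 -m pendant '[[0,0,0,0,0,0.11,8.54],[0,0,0,0,0,0.11,8.54],[0,0,0,0,0,0.11,8.54],[0,0,0,0,0,0.11,8.54],[0,0,0,0,0,0.11,8.54]]' 40
python3 -m pendant '[[0,0,0,0,0,0.11,8.54],[0,0,0,0,0,0.11,8.54],[0,0,0,0,0,0.113,8.54],[0.5,-3.7,0,0,0,0,8.54],[0.6,-3.7,0,0,0,0,8.54]]'
python3 -m pendant '[[0.5,-3.7,-0.0,0,0,0,8.54],[0.6,-3.7,0,0,0,0,8.54],[0.5,-3.7,0,0,0,0,8.54],[0.6,-3.7,0,0,0,0,8.54],[0.6,-3.7,0,0,0,0,8.54]]'
python3 -m pendant '[[0.6,-3.7,0,0,0,0,8.54],[0,0,1,0,0,0,8.54],[0,0,1,0,0,0,8.54],[0,0,0,0,0,0,8.54],[0,0,0,0,0,0,8.54]]'
cat > w.py <<'E'
from h import *
import sys
p=pose(); im,d,c=shot('wrist'); save(im,sys.argv[1]); np.savez('w.npz',im=im,d=d)
hsv=cv2.cvtColor(im,cv2.COLOR_RGB2HSV); m=cv2.inRange(hsv,(80,110,40),(100,255,255))
v,u=np.nonzero(m); P=pts(d,c,u,v,p); k=(P[:,2]>40)&(P[:,2]<80)&(d[v,u]>0); P=P[k]
r=cv2.minAreaRect(P[:,:2].astype(np.float32)); cc=P[:,:2].mean(0)
vv=np.linalg.svd(P[:,:2]-cc,full_matrices=False)[2][0]; vv*=np.sign(vv[0]); t=(P[:,:2]-cc)@vv
print('tcp',p[0].round(1),'toolx',np.degrees(np.arctan2(p[1][1,0],p[1][0,0])).round(2),'tilt',p[1][:,2].round(4))
print(len(P),'rect',np.round(r[0],1),np.round(r[1],1),'dir',np.degrees(np.arctan2(vv[1],vv[0])).round(2),'mid',(cc+vv*(t.min()+t.max())/2).round(1),'ext',np.ptp(t).round(1),'z',np.percentile(P[:,2],[5,50,95]).round(1))
print('in tool',((np.r_[r[0],55]-p[0])@p[1]).round(1))
E
python3 w.py w1.png
python3 - <<'E'
from h import *
z=np.load('scene0.npz'); c=env.get_calibration('scene'); d=z['d'];im=z['im']
V,U=np.mgrid[165:235,230:312]; U=U.ravel();V=V.ravel(); P=pts(d,c,U,V)
k=(P[:,0]>625)&(P[:,0]<660)&(P[:,2]>25)&(P[:,2]<95)&(P[:,1]>-155)&(P[:,1]<5); Q=P[k]
A=np.c_[Q[:,1:],np.ones(len(Q))]
for _ in range(5):
    s=np.linalg.lstsq(A,Q[:,0],rcond=None)[0]; e=abs(Q[:,0]-A@s); g=e<2.5; A=A[g];Q=Q[g]
print('front plane x=',s,len(Q),'yrange',Q[:,1].min(),Q[:,1].max(),'zr',Q[:,2].min(),Q[:,2].max())
hole=cv2.cvtColor(im,cv2.COLOR_RGB2GRAY)[190:207,270:288]; print(hole)
E
```

```text
time_s: 0.52
ee_pos: [278.7, -614.5, 241.8]
tool_rot: [[0.992, -0.129, -0.0], [-0.129, -0.992, 0.001], [-0.0, -0.001, -1.0]]
wrist_force: [-1.2, 0.2, -0.4]
width: 85.7
gripper_force: 0.0
time_s: 0.93
ee_pos: [319.5, -553.7, 241.5]
tool_rot: [[0.895, -0.446, -0.002], [-0.446, -0.895, -0.0], [-0.002, 0.001, -1.0]]
wrist_force: [2.2, 0.5, -0.6]
width: 85.5
gripper_force: 0.0
time_s: 1.35
ee_pos: [428.7, -397.8, 242.1]
tool_rot: [[0.897, -0.442, -0.0], [-0.442, -0.897, 0.0], [-0.001, -0.0, -1.0]]
wrist_force: [0.8, -0.5, 0.1]
width: 85.4
gripper_force: 0.0
time_s: 1.77
ee_pos: [448.5, -369.9, 221.6]
tool_rot: [[0.896, -0.443, -0.002], [-0.443, -0.896, 0.0], [-0.002, 0.001, -1.0]]
wrist_force: [0.0, 0.4, -0.7]
width: 85.1
gripper_force: 0.0
tcp [ 448.5 -369.9  221.6] toolx -26.3 tilt [-1.9e-03  4.0e-04 -1.0e+00]
1674 rect [ 449.8 -371.5] [13.  97.5] dir -26.1 mid [ 450.  -371.2] ext 97.5 z [62.4 63.9 65.2]
in tool [  2.2   0.8 166.6]
front plane x= [5.79098486e-03 5.92939428e-03 6.40796626e+02] 1104 yrange -154.90079369928628 4.989864663304196 zr 25.13851202739616 93.63000754386253
[[111 
[... 569 characters left out ...]
131  83 131 135 133 133]
 [136 135 137 124  84 131 182 183 179 177 171 146  92 100 134 133 133 134]
 [136 136 135 114  98 166 181 179 177 174 151  90  87 131 135 134 134 134]
 [135 137 130 100 111 176 177 176 173 152  93  78 116 135 135 134 133 132]
 [136 136 132 102  88 143 157 160 146 100  88 115 134 135 134 134 133 132]
 [136 137 137 123  83  82  93  93  90 105 131 135 134 132 133 132 132 132]
 [136 135 136 136 128 111  97 106 130 134 134 134 133 132 134 133 133 134]
 [135 134 134 135 136 135 133 133 135 135 133 133 133 132 133 133 134 134]
 [134 134 135 134 134 134 134 134 134 134 133 133 134 135 134 134 127 117]
 [135 135 134 134 134 133 132 134 133 133 132 133 135 136 134 118  80  57]]
```

View pics/w1.png

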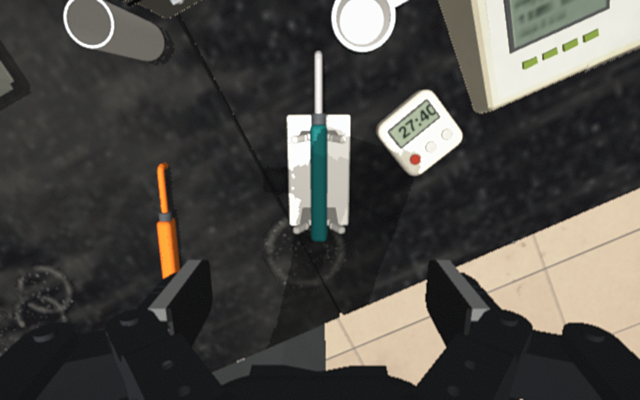

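Wrist view: the handle is at (318,185) with its tip up at (318,55), aligned with the tool and 2 mm off along it. The orange look-alike is at (166,220). Now I descend and grip.

```bash
python3 -m pendant '[[0.2,0,3,0,0,0,5],[0,0,3,0,0,0,5],[0,0,3,0,0,0,5],[0,0,3,0,0,0,5],[0,0,2,0,0,0,5]]' 60
python3 -m pendant '[[0,0,1.5,0,0,0,5],[0,0,1.5,0,0,0,5],[0,0,0.45,0,0,0,5],[0,0,0,0,0,0,5],[0,0,0,0,0,0,5]]'
python3 -m pendant '[[0,0,0,0,0,0,1],[0,0,0,0,0,0,1],[0,0,0,0,0,0,1],[0,0,0,0,0,0,1],[0,0,0,0,0,0,1]]' 60
python3 -m pendant '[[0,0,0,0,0,0,1],[0,0,0,0,0,0,1],[0,0,0,0,0,0,1],[0,0,0,0,0,0,1],[0,0,0,0,0,0,1]]'
python3 - <<'E'
from h import *
c=env.get_calibration('scene'); K=np.array(c['camera_matrix']);R=np.array(c['R']);t=np.array(c['t']).ravel()
o=-R.T@t
def ray(u,v):
    r=R.T@np.linalg.solve(K,[u,v,1]); s=(640.5-o[0])/r[0]; return (o+s*r).round(1)
im=np.load('scene0.npz')['im']; g=cv2.cvtColor(im,cv2.COLOR_RGB2GRAY)[190:206,270:288]
m=((g>140)*255).astype(np.uint8); n,l,st,ce=cv2.connectedComponentsWithStats(m)
for i in range(1,n): print(st[i],ce[i].round(2),ray(*(ce[i]+[270,190])))
m=((g<115)*255).astype(np.uint8); v,u=np.nonzero(m); print('dark ring',ray(*[(u.min()+u.max())/2+270,(v.min()+v.max())/2+190]))
E
```

```text
time_s: 2.23
ee_pos: [450.2, -370.7, 80.3]
tool_rot: [[0.896, -0.443, -0.001], [-0.443, -0.896, 0.001], [-0.002, 0.0, -1.0]]
wrist_force: [-0.1, 0.2, -0.2]
width: 49.6
gripper_force: 0.0
time_s: 2.65
ee_pos: [451.4, -370.9, 48.4]
tool_rot: [[0.897, -0.443, 0.0], [-0.443, -0.897, -0.001], [0.001, 0.0, -1.0]]
wrist_force: [0.2, -0.2, 0.5]
width: 50.1
gripper_force: 0.0
time_s: 3.07
ee_pos: [452.0, -370.3, 48.8]
tool_rot: [[0.897, -0.442, 0.001], [-0.442, -0.897, -0.001], [0.002, 0.0, -1.0]]
wrist_force: [-0.9, 0.3, 5.8]
width: 12.7
gripper_force: 58.7
time_s: 3.48
ee_pos: [452.1, -370.3, 48.9]
tool_rot: [[0.897, -0.441, 0.001], [-0.441, -0.897, -0.001], [0.002, 0.0, -1.0]]
wrist_force: [-0.9, 0.8, 5.5]
width: 13.0
gripper_force: 58.7
[ 0  0  7  5 19] [2.26 1.26] [640.5 -61.3  93.3]
[ 5  5  7  7 36] [8.08 8.  ] [640.5 -73.9  59.4]
dark ring [640.5 -71.5  66.8]
```

Gripped, with the opening at 13 mm. Lift, turn to the dryer's axis and look.

```bash
python3 -m pendant '[[0,0,-0.5,0,0,0,1],[0,0,-1,0,0,0,1],[0,0,-2,0,0,0,1],[0,0,-2,0,0,0,1],[0,0,-2,0,0,0,1]]'
python3 -m pendant '[[0,0,-2,0,0,0,1],[0,0,-1,0,0,0,1],[0,0,0,0,0,-0.11,1],[0,0,0,0,0,-0.11,1],[0,0,0,0,0,-0.11,1]]'
python3 -m pendant '[[0,0,0,0,0,-0.12,1],[0,-1,0,0,0,0,1],[0,-2.5,0,0,0,0,1],[0,-3,0,0,0,0,1],[0,-3,0,0,0,0,1]]'
python3 -m pendant '[[0,-3,0,0,0,0,1],[0,-3,0,0,0,0,1],[0,-3,0,0,0,0,1],[0,-3,0,0,0,0,1],[0,-3,0,0,0,0,1]]'
python3 -m pendant '[[0,-2.5,0,0,0,0,1],[0,-1.5,0,0,0,0,1],[0,-0.5,0,0,0,0,1],[0,0,0,0,0,0,1],[0,0,0,0,0,0,1]]'
python3 w.py w2.png
python3 - <<'E'
from h import *
im,d,c=shot('scene'); save(cv2.resize(im[100:300,160:480],(800,500),interpolation=cv2.INTER_CUBIC),'s2.png'); np.savez('s2.npz',im=im,d=d)
s=env.sense(); print(s['ee_pos'],s['tool_rot'].round(4),s['wrist_force'],s['joint_pos'])
E
```

```text
time_s: 3.9
ee_pos: [451.5, -369.8, 124.4]
tool_rot: [[0.897, -0.441, -0.0], [-0.441, -0.897, 0.0], [-0.0, 0.0, -1.0]]
wrist_force: [0.7, 0.3, -1.3]
width: 12.7
gripper_force: 58.5
time_s: 4.32
ee_pos: [451.7, -369.7, 153.4]
tool_rot: [[0.993, -0.121, 0.0], [-0.121, -0.993, -0.0], [0.0, 0.0, -1.0]]
wrist_force: [0.6, 0.2, -1.3]
width: 12.8
gripper_force: 58.5
time_s: 4.73
ee_pos: [451.8, -273.4, 152.7]
tool_rot: [[1.0, -0.013, -0.0], [-0.013, -1.0, 0.0], [-0.0, -0.0, -1.0]]
wrist_force: [1.1, 1.0, -0.4]
width: 13.0
gripper_force: 58.6
time_s: 5.15
ee_pos: [452.8, -122.7, 153.0]
tool_rot: [[1.0, -0.012, -0.0], [-0.012, -1.0, 0.0], [-0.0, -0.0, -1.0]]
wrist_force: [1.5, -0.1, -1.3]
width: 12.9
gripper_force: 58.6
time_s: 5.57
ee_pos: [453.6, -80.3, 152.9]
tool_rot: [[1.0, -0.009, 0.0], [-0.009, -1.0, -0.0], [0.0, 0.0, -1.0]]
wrist_force: [0.4, -0.1, -1.6]
width: 13.0
gripper_force: 58.6
[453.58415156 -81.08426129 152.83548756] [[ 1.e+00 -1.e-02 -0.e+00]
 [-1.e-02 -1.e+00 -5.e-04]
 [-0.e+00  5.e-04 -1.e+00]] [-0.0559932  -0.89558977 -0.82977781] [  0.26919156  21.9565841    5.45948845 120.46568106  -3.29067142
  37.71174401 -82.63265007]w.py:6: RuntimeWarning: Mean of empty slice.
  r=cv2.minAreaRect(P[:,:2].astype(np.float32)); cc=P[:,:2].mean(0)
  ret = um.true_divide(
Traceback (most recent call last):
  File "w.py", line 7, in <module>
    vv=np.linalg.svd(P[:,:2]-cc,full_matrices=False)[2][0]; vv*=np.sign(vv[0]); t=(P[:,:2]-cc)@vv
       ~~~~~~~~~~~~~~~~~~~~~~~~~~~~~~~~~~~~~~~~~~~~~~~~^^^
IndexError: index 0 is out of bounds for axis 0 with size 0
```

View pics/w2.png

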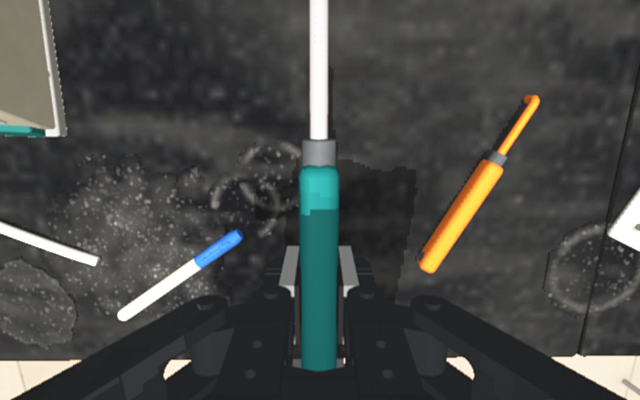

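Wrist view: the handle lies straight in the grip with its front end at (320,170), and the rod runs up to (318,0). Now I check its pitch and reach by depth.

```bash
python3 - <<'E'
from h import *
z=np.load('w.npz'); im,d=z['im'],z['d']; c=env.get_calibration('wrist'); p=(np.zeros(3),np.eye(3))
for name,(v0,v1,u0,u1) in dict(rod=(0,130,313,326),handle=(180,330,308,332)).items():
    V,U=np.mgrid[v0:v1:10,u0:u1]; P=pts(d,c,U.ravel(),V.ravel(),p).reshape(*U.shape,3)
    for r in P: k=np.argmin(np.where(r[:,2]>-60,r[:,2],999)); print(name,r[len(r)//2].round(1),r[k].round(1))
hsv=cv2.cvtColor(im,cv2.COLOR_RGB2HSV); m=cv2.inRange(hsv,(80,110,40),(100,255,255)); m[:,:250]=0
v,u=np.nonzero(m); P=pts(d,c,u,v,p); P=P[(abs(P[:,1])<15)&(abs(P[:,2])<40)]; print(P.min(0),P.max(0))
# scene: rod / tip
z=np.load('s2.npz'); im,d=z['im'],z['d'];c=env.get_calibration('scene')
V,U=np.mgrid[0:400,0:640];P=pts(d,c,U.ravel(),V.ravel()); 
Q=P[(P[:,0]>505)&(P[:,0]<580)&(P[:,1]>-95)&(P[:,1]<-60)&(P[:,2]>110)&(P[:,2]<175)]
print('scene rod n',len(Q),Q[Q[:,0].argsort()][::max(1,len(Q)//15)].round(0).tolist())
E
```

```text
rod [98.4  0.6 -8.6] [98.1 -1.  -9.7]
rod [95.6  0.6 -8.9] [95.3  1.8 -9.9]
rod [92.7  0.6 -9.2] [92.6  1.5 -9.7]
rod [90.   0.6 -8.3] [ 89.7   1.2 -10. ]
rod [87.   0.6 -9.1] [86.9  0.3 -9.8]
rod [84.1  0.6 -9. ] [ 83.9   0.9 -10.4]
rod [81.2  0.6 -8.6] [81.1  1.5 -9.9]
rod [78.2  0.6 -8.8] [ 78.1   1.5 -10.4]
rod [75.1  0.6 -8.9] [ 75.1  -1.4 -10.3]
rod [72.1  0.6 -8.5] [ 72.    0.9 -10.1]
rod [ 68.9   0.6 -10. ] [ 68.9   0.6 -10. ]
rod [65.7  0.6 -9.5] [ 65.8  -0.8 -10.2]
rod [62.5  0.6 -9.6] [ 62.6  -1.1 -10. ]
handle [ 43.6   0.9 -15.6] [ 43.8   1.8 -16.9]
handle [ 40.3   0.9 -16.2] [ 40.4  -0.1 -16.3]
handle [ 36.7   0.9 -15.4] [ 37.    2.2 -16.7]
handle [ 32.9   0.9 -14.6] [ 33.5   2.5 -16.5]
handle [ 29.8   0.9 -15.8] [ 29.8   0.2 -16. ]
handle [ 25.8   0.9 -14.9] [ 26.5  -2.2 -16.7]
handle [ 22.5   0.9 -15.7] [ 22.7   2.6 -16.3]
handle [ 18.2   0.9 -14.5] [ 18.9   2.9 -16. ]
handle [ 14.7   0.9 -15.1] [ 15.4  -2.6 -16.7]
handle [ 11.4   0.9 -16.2] [ 11.7   0.5 -16.8]
handle [  7.3   0.9 -15.9] [  7.7   1.9 -16.6]
handle [  3.4   0.9 -15.9] [  3.7  -1.6 -16.5]
handle [ -0.4   0.9 -16.4] [ -0.4   0.9 -16.4]
handle [ -5.7   0.9 -14.4] [ -4.   -1.3 -17.1]
handle [ -8.8   0.9 -16.1] [ -8.2   0.5 -16.9]
[-33.1180517   -7.2239549  -17.33004672] [47.91835558  7.44397797 -2.48878866]
scene rod n 59 [[509.0, -78.0, 161.0], [514.0, -79.0, 164.0], [517.0, -82.0, 162.0], [519.0, -78.0, 163.0], [522.0, -80.0, 161.0], [523.0, -81.0, 162.0], [525.0, -82.0, 163.0], [526.0, -79.0, 161.0], [529.0, -79.0, 161.0], [532.0, -83.0, 162.0], [534.0, -80.0, 163.0], [536.0, -82.0, 162.0], [540.0, -81.0, 162.0], [541.0, -80.0, 162.0], [543.0, -79.0, 163.0], [546.0, -79.0, 161.0], [548.0, -80.0, 154.0], [550.0, -81.0, 149.0], [550.0, -79.0, 149.0], [553.0, -79.0, 154.0]]
```

View pics/s2.png

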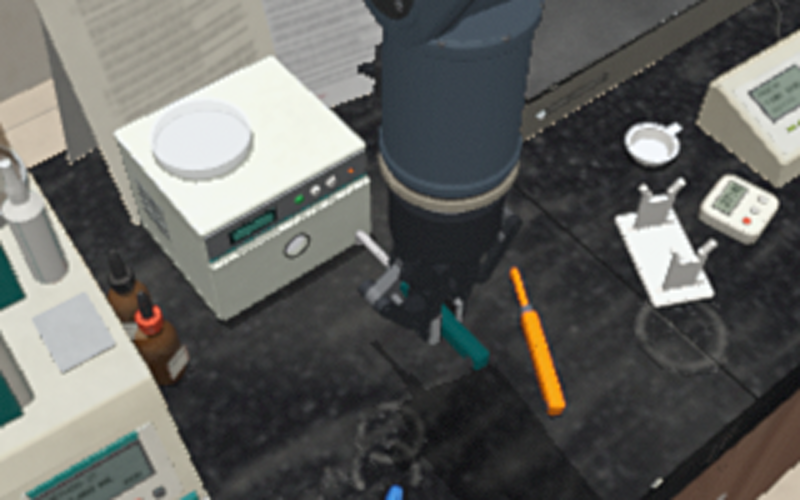

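```bash
python3 -m pendant '[[0,-0.8,3,0,0,0,1],[0,0,3,0,0,0,1],[0,0,2,0,0,0,1],[0,0,1.2,0,0,0,1],[0,0,0.4,0,0,0,1]]'
python3 -m pendant '[[2,0,0,0,0,0,1],[2,0,0,0,0,0,1],[2,0,0,0,0,0,1],[0.8,0,0,0,0,0,1],[0,0,0,0,0,0,1]]'
python3 - <<'E'
from h import *
print(env.get_calibration('wrist')['mount'])
im,d,c=shot('scene'); save(cv2.resize(im[140:260,240:400],(800,600),interpolation=cv2.INTER_CUBIC),'s3.png'); 
s=env.sense(); print(s['ee_pos'],s['tool_rot'].round(4),s['wrist_force'])
V,U=np.mgrid[0:400,0:640];P=pts(d,c,U.ravel(),V.ravel()); 
Q=P[(P[:,0]>585)&(P[:,0]<632)&(P[:,1]>-95)&(P[:,1]<-50)&(P[:,2]>20)&(P[:,2]<90)]
print('scene rod n',len(Q),Q[Q[:,0].argsort()][::max(1,len(Q)//15)].round(0).tolist())
E
```

```text
time_s: 6.08
ee_pos: [452.8, -73.0, 55.0]
tool_rot: [[1.0, -0.01, -0.003], [-0.01, -1.0, -0.0], [-0.003, 0.0, -1.0]]
wrist_force: [-0.1, 0.0, -0.9]
width: 13.0
gripper_force: 58.6
time_s: 6.5
ee_pos: [523.9, -73.1, 57.3]
tool_rot: [[1.0, -0.008, 0.003], [-0.008, -1.0, -0.0], [0.003, 0.0, -1.0]]
wrist_force: [0.1, -0.2, 0.6]
width: 12.9
gripper_force: 58.6
[[-8.48772406e-04 -9.62669774e-01 -2.70677271e-01  6.84429173e+01]
 [ 9.99998958e-01 -1.13309860e-03  8.94158021e-04  2.26566604e-01]
 [-1.16748294e-03 -2.70676230e-01  9.62669733e-01 -1.31890617e+02]
 [ 0.00000000e+00  0.00000000e+00  0.00000000e+00  1.00000000e+00]]
[521.96481803 -73.049443    57.03185371] [[ 1.0e+00 -8.3e-03  4.0e-04]
 [-8.3e-03 -1.0e+00 -3.0e-04]
 [ 4.0e-04  3.0e-04 -1.0e+00]] [-0.62432518  0.33800779 -1.78340516]
scene rod n 36 [[591.0, -72.0, 68.0], [595.0, -74.0, 66.0], [597.0, -76.0, 66.0], [598.0, -71.0, 65.0], [600.0, -73.0, 68.0], [601.0, -71.0, 65.0], [604.0, -76.0, 67.0], [605.0, -74.0, 67.0], [608.0, -76.0, 66.0], [609.0, -71.0, 65.0], [611.0, -73.0, 68.0], [614.0, -72.0, 63.0], [614.0, -72.0, 66.0], [617.0, -71.0, 63.0], [619.0, -72.0, 53.0], [620.0, -76.0, 64.0], [620.0, -73.0, 55.0], [622.0, -71.0, 59.0]]
```

View pics/s3.png

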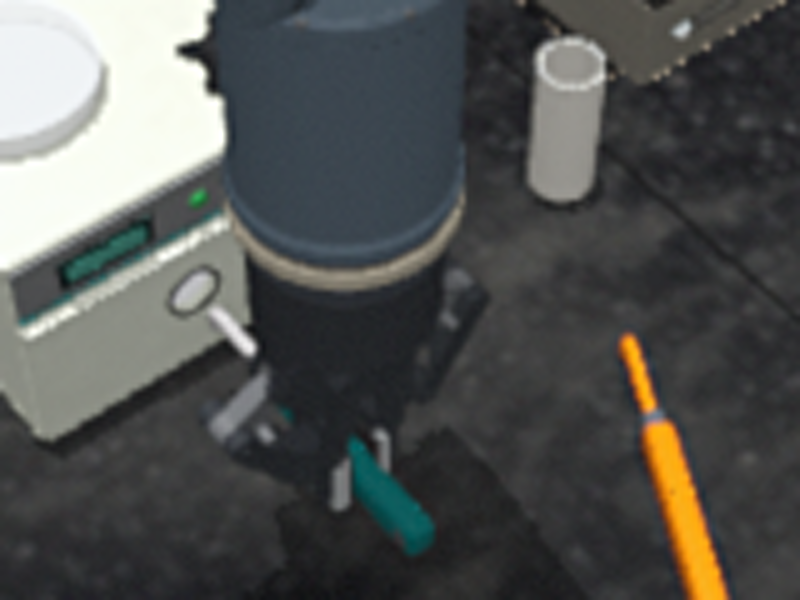

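The picture shows the bent tip just in front of the hole (hole about (193,292), tip at (215,315)), in line with it. I insert slowly.

```bash
python3 -m pendant '[[0.4,0.05,0,0,0,0,1],[0.4,0,0,0,0,0,1],[0.4,0,0,0,0,0,1],[0.4,0,0,0,0,0,1],[0.2,0,0,0,0,0,1]]'
python3 -m pendant '[[0.3,0,0,0,0,0,1],[0.3,0,0,0,0,0,1],[0.3,0,0,0,0,0,1],[0.3,0,0,0,0,0,1],[0.3,0,0,0,0,0,1]]'
python3 -m pendant '[[0.2,0,0,0,0,0,1],[0,0,0,0,0,0,1],[0,0,0,0,0,0,1]]'
```

```text
time_s: 6.97
ee_pos: [540.3, -73.0, 56.9]
tool_rot: [[1.0, -0.007, 0.0], [-0.007, -1.0, 0.0], [0.0, -0.0, -1.0]]
wrist_force: [0.7, -0.5, -1.4]
width: 13.3
gripper_force: 58.6
time_s: 7.38
ee_pos: [555.1, -73.1, 56.8]
tool_rot: [[1.0, -0.007, -0.0], [-0.007, -1.0, 0.0], [-0.0, -0.0, -1.0]]
wrist_force: [-0.1, -0.1, -0.9]
width: 13.3
gripper_force: 58.6
time_s: 7.63
ee_pos: [556.8, -73.1, 56.7]
tool_rot: [[1.0, -0.007, -0.0], [-0.007, -1.0, 0.0], [-0.0, -0.0, -1.0]]
wrist_force: [-0.4, -0.5, -0.3]
width: 12.9
gripper_force: 58.6
```

Through with no contact. I drop it in and start drawing.

```bash
python3 -m pendant '[[0,0,0.3,0,0,0,1],[0,0,0.3,0,0,0,1],[0,0,0.3,0,0,0,1],[0,0,0.2,0,0,0,1],[0,0,0,0,0,0,1]]' 90
python3 -m pendant '[[-0.1,0,0,0,0,0,1],[-0.1,0,0,0,0,0,1],[-0.1,0,0,0,0,0,1],[-0.1,0,0,0,0,0,1],[-0.1,0,0,0,0,0,1]]'
python3 -m pendant '[[-0.1,0,0,0,0,0,1],[-0.1,0,0,0,0,0,1],[-0.1,0,0,0,0,0,1],[-0.1,0,0,0,0,0,1],[-0.1,0,0,0,0,0,1]]'
python3 -m pendant '[[-0.1,0,0,0,0,0,1],[-0.1,0,0,0,0,0,1],[-0.1,0,0,0,0,0,1],[-0.1,0,0,0,0,0,1],[-0.1,0,0,0,0,0,1]]'
```

```text
time_s: 8.05
ee_pos: [556.4, -73.1, 45.2]
tool_rot: [[1.0, -0.007, -0.001], [-0.007, -1.0, 0.0], [-0.001, -0.0, -1.0]]
wrist_force: [0.8, -0.3, -0.5]
width: 12.6
gripper_force: 87.7
time_s: 8.47
ee_pos: [551.7, -73.1, 45.9]
tool_rot: [[1.0, -0.007, 0.0], [-0.007, -1.0, 0.0], [0.0, -0.0, -1.0]]
wrist_force: [-0.4, -0.5, -0.7]
width: 12.2
gripper_force: 87.7
time_s: 8.88
ee_pos: [547.0, -73.0, 45.9]
tool_rot: [[1.0, -0.007, 0.001], [-0.007, -1.0, 0.0], [0.001, -0.0, -1.0]]
wrist_force: [1.9, -0.2, -1.4]
width: 12.3
gripper_force: 87.7
time_s: 9.3
ee_pos: [541.8, -73.0, 45.8]
tool_rot: [[1.0, -0.007, 0.0], [-0.007, -1.0, 0.0], [0.0, -0.0, -1.0]]
wrist_force: [2.0, -0.3, -1.0]
width: 12.5
gripper_force: 87.7
```

Contact, dragging at 2 N. Continue drawing.

```bash
python3 -m pendant '[[-0.12,0,0,0,0,0,1],[-0.12,0,0,0,0,0,1],[-0.12,0,0,0,0,0,1],[-0.12,0,0,0,0,0,1],[-0.12,0,0,0,0,0,1]]' | grep -E 'ee_pos|wrist'
python3 -m pendant '[[-0.12,0,0,0,0,0,1],[-0.12,0,0,0,0,0,1],[-0.12,0,0,0,0,0,1],[-0.12,0,0,0,0,0,1],[-0.12,0,0,0,0,0,1]]' | grep -E 'ee_pos|wrist'
python3 -m pendant '[[-0.12,0,0,0,0,0,1],[-0.12,0,0,0,0,0,1],[-0.12,0,0,0,0,0,1],[-0.12,0,0,0,0,0,1],[-0.12,0,0,0,0,0,1]]' | grep -E 'ee_pos|wrist'
python3 -m pendant '[[-0.12,0,0,0,0,0,1],[-0.12,0,0,0,0,0,1],[-0.12,0,0,0,0,0,1],[-0.12,0,0,0,0,0,1],[-0.12,0,0,0,0,0,1]]' | grep -E 'ee_pos|wrist'
python3 -m pendant '[[-0.12,0,0,0,0,0,1],[-0.12,0,0,0,0,0,1],[-0.12,0,0,0,0,0,1],[-0.12,0,0,0,0,0,1],[-0.12,0,0,0,0,0,1]]' | grep -E 'ee_pos|wrist'
python3 -m pendant '[[-0.1,0,0,0,0,0,1],[-0.1,0,0,0,0,0,1],[-0.1,0,0,0,0,0,1],[-0.1,0,0,0,0,0,1],[-0.1,0,0,0,0,0,1]]' | grep -E 'ee_pos|wrist'
python3 -m pendant '[[-0.1,0,0,0,0,0,1],[-0.1,0,0,0,0,0,1],[-0.1,0,0,0,0,0,1]]'  | grep -E 'ee_pos|wrist'
```

```text
ee_pos: [535.7, -73.0, 45.8]
wrist_force: [2.0, -0.2, -0.7]
ee_pos: [529.7, -72.9, 45.8]
wrist_force: [2.0, -0.3, -0.9]
ee_pos: [523.7, -72.9, 45.8]
wrist_force: [2.2, -0.7, -1.0]
ee_pos: [517.7, -72.9, 45.8]
wrist_force: [2.3, -0.1, -0.8]
ee_pos: [511.7, -72.8, 45.8]
wrist_force: [1.4, -0.4, -0.3]
ee_pos: [506.7, -72.7, 45.8]
wrist_force: [1.6, 0.0, 0.1]
ee_pos: [503.7, -72.8, 45.8]
wrist_force: [2.0, -1.1, -1.1]
```

```bash
python3 -m pendant '[[-0.07,0,0,0,0,0,1],[-0.07,0,0,0,0,0,1],[-0.07,0,0,0,0,0,1],[-0.07,0,0,0,0,0,1]]' | grep -E 'ee_pos|wrist'
python3 -m pendant '[[-0.06,0,0,0,0,0,1],[-0.06,0,0,0,0,0,1],[-0.06,0,0,0,0,0,1],[-0.06,0,0,0,0,0,1]]' | grep -E 'ee_pos|wrist'
python3 -m pendant '[[-0.05,0,0,0,0,0,1],[-0.05,0,0,0,0,0,1],[-0.05,0,0,0,0,0,1]]'  | grep -E 'ee_pos|wrist'
```

```text
ee_pos: [500.9, -72.8, 45.8]
wrist_force: [2.0, -1.2, -1.4]
ee_pos: [498.7, -72.7, 45.8]
wrist_force: [3.0, -0.3, -1.6]
ee_pos: [498.1, -72.7, 46.0]
wrist_force: [5.6, -1.0, -1.8]
```

```bash
python3 -m pendant '[[-0.04,0,0,0,0,0,1],[-0.04,0,0,0,0,0,1]]'  | grep -E 'ee_pos|wrist'
python3 -m pendant '[[-0.03,0,0,0,0,0,1],[0,0,0,0,0,0,1]]'  | grep -E 'ee_pos|wrist'
```

```text
ee_pos: [497.9, -72.7, 46.1]
wrist_force: [7.5, 0.2, -3.7]
ee_pos: [497.8, -72.7, 46.1]
wrist_force: [8.3, -0.7, -3.4]
```

```bash
cat > dr.py <<'E'
from h import *
import sys
im,d,c=shot('scene'); V,U=np.mgrid[130:270,200:340]; P=pts(d,c,U.ravel(),V.ravel())
k=(P[:,0]>555)&(P[:,0]<635)&(P[:,1]>-50)&(P[:,1]<5)&(P[:,2]>30)&(P[:,2]<88); Q=P[k]; print('plate x pct',len(Q),np.percentile(Q[:,0],[5,20,50]).round(1))
T=P[(P[:,0]>560)&(P[:,0]<640)&(P[:,1]>-50)&(P[:,1]<5)&(P[:,2]>94)&(P[:,2]<100)]; print('top edge', len(T))
if len(sys.argv)>1: save(cv2.resize(im[140:260,220:380],(800,600),interpolation=cv2.INTER_CUBIC),sys.argv[1])
s=env.sense(); print(s['time_s'],s['ee_pos'].round(1),s['wrist_force'].round(1),s['torque'].round(2),s['tool_rot'][2].round(4))
E
python3 dr.py s4.png
```

```text
plate x pct 370 [586.5 587.3 587.9]
top edge 0
13.35 [497.8 -72.7  46.1] [ 7.7 -0.5 -4.1] [-0.15 -1.39 -0.07] [ 3.3e-03  1.0e-04 -1.0e+00]
```

View pics/s4.png

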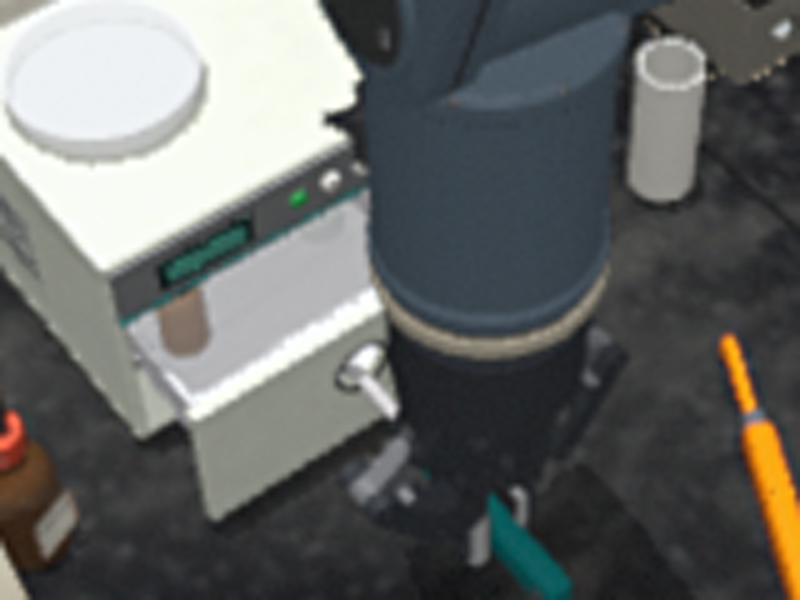

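Picture: the drawer is about 53 mm out, the brown vial at (185,320) is standing, and the tip sits in the hole at (365,362). Force is rising on the catch, so I creep on in tiny steps.

```bash
python3 -m pendant '[[-0.03,0,0,0,0,0,1],[0,0,0,0,0,0,1]]'  | grep -E 'ee_pos|wrist'
python3 -m pendant '[[-0.03,0,0,0,0,0,1],[0,0,0,0,0,0,1]]'  | grep -E 'ee_pos|wrist'; python3 dr.py
```

```text
ee_pos: [497.5, -72.7, 46.1]
wrist_force: [6.7, -0.4, -3.8]
ee_pos: [496.8, -72.7, 46.0]
wrist_force: [5.8, -1.2, -2.4]
plate x pct 367 [585.4 586.1 586.8]
top edge 0
13.7333 [496.7 -72.7  46. ] [ 6.4 -0.2 -3.4] [-0.16 -1.21 -0.05] [ 2.4e-03  1.0e-04 -1.0e+00]
```

Over the peak; the stop should be around x≈491. Keep to slow small steps.

```bash
python3 -m pendant '[[-0.04,0,0,0,0,0,1],[-0.04,0,0,0,0,0,1]]'  | grep -E 'ee_pos|wrist'
python3 -m pendant '[[-0.04,0,0,0,0,0,1],[-0.04,0,0,0,0,0,1]]'  | grep -E 'ee_pos|wrist'
python3 -m pendant '[[-0.04,0,0,0,0,0,1],[-0.04,0,0,0,0,0,1]]'  | grep -E 'ee_pos|wrist'
```

```text
ee_pos: [495.7, -72.7, 46.0]
wrist_force: [5.0, -1.0, -2.4]
ee_pos: [494.6, -72.6, 45.9]
wrist_force: [4.2, -0.0, -2.0]
ee_pos: [493.2, -72.7, 45.8]
wrist_force: [4.2, 0.0, -1.9]
```

```bash
python3 -m pendant '[[0,0,0,0,0,0,1]]'  | grep -E 'ee_pos|wrist'; python3 dr.py
```

```text
ee_pos: [492.8, -72.6, 45.8]
wrist_force: [3.5, -0.9, -0.6]
plate x pct 380 [581.3 582.1 582.7]
top edge 0
14.3667 [492.7 -72.6  45.8] [ 3.3 -0.2 -0.9] [-0.15 -0.66 -0.08] [-4.e-04 -1.e-04 -1.e+00]
```

```bash
python3 -m pendant '[[-0.04,0,0,0,0,0,1],[-0.04,0,0,0,0,0,1]]'  | grep -E 'ee_pos|wrist'
python3 -m pendant '[[-0.04,0,0,0,0,0,1],[-0.02,0,0,0,0,0,1]]'  | grep -E 'ee_pos|wrist'
```

```text
ee_pos: [492.1, -72.6, 45.8]
wrist_force: [2.7, -0.7, -0.6]
ee_pos: [491.3, -72.7, 45.8]
wrist_force: [3.0, -0.6, -0.7]
```

```bash
python3 -m pendant '[[-0.04,0,0,0,0,0,1],[-0.02,0,0,0,0,0,1]]'  | grep -E 'ee_pos|wrist'
```

```text
ee_pos: [490.8, -72.6, 45.8]
wrist_force: [2.3, -0.5, -0.6]
```

```bash
python3 -m pendant '[[-0.04,0,0,0,0,0,1],[-0.02,0,0,0,0,0,1]]'  | grep -E 'ee_pos|wrist'
python3 -m pendant '[[-0.03,0,0,0,0,0,1],[-0.03,0,0,0,0,0,1]]'  | grep -E 'ee_pos|wrist'
```

```text
ee_pos: [490.2, -72.6, 45.8]
wrist_force: [2.2, -0.3, -0.6]
ee_pos: [489.6, -72.6, 45.8]
wrist_force: [2.2, -0.4, -0.6]
```

```bash
python3 -m pendant '[[-0.03,0,0,0,0,0,1],[-0.03,0,0,0,0,0,1]]'  | grep -E 'ee_pos|wrist'
```

```text
ee_pos: [489.0, -72.6, 45.8]
wrist_force: [2.3, -0.5, -0.6]
```

```bash
python3 -m pendant '[[-0.05,0,0,0,0,0,1],[-0.05,0,0,0,0,0,1]]'  | grep -E 'ee_pos|wrist'
python3 -m pendant '[[-0.04,0,0,0,0,0,1],[-0.04,0,0,0,0,0,1]]'  | grep -E 'ee_pos|wrist'
```

```text
ee_pos: [488.0, -72.6, 45.8]
wrist_force: [1.9, 0.6, -0.5]
ee_pos: [487.3, -72.6, 45.8]
wrist_force: [2.1, 0.1, 0.2]
```

```bash
python3 -m pendant '[[-0.04,0,0,0,0,0,1],[-0.04,0,0,0,0,0,1]]'  | grep -E 'ee_pos|wrist'
python3 -m pendant '[[-0.04,0,0,0,0,0,1],[-0.04,0,0,0,0,0,1]]'  | grep -E 'ee_pos|wrist'
```

```text
ee_pos: [486.7, -72.6, 45.8]
wrist_force: [2.8, -1.1, -0.3]
ee_pos: [486.5, -72.6, 45.9]
wrist_force: [4.5, 0.1, -2.2]
```

```bash
python3 dr.py
```

```text
plate x pct 384 [575.2 575.8 576.6]
top edge 0
16.0833 [486.5 -72.6  45.9] [ 4.9 -1.  -2.4] [-0.12 -0.93  0.02] [ 0.0014  0.     -1.    ]
```

```bash
python3 -m pendant '[[-0.04,0,0,0,0,0,1],[-0.04,0,0,0,0,0,1],[0,0,0,0,0,0,1]]'  | grep -E 'ee_pos|wrist'
```

```text
ee_pos: [486.4, -72.6, 46.0]
wrist_force: [6.6, -1.1, -3.1]
```

```bash
python3 -m pendant '[[-0.04,0,0,0,0,0,1],[0,0,0,0,0,0,1],[0,0,0,0,0,0,1]]'  | grep -E 'ee_pos|wrist'
```

```text
ee_pos: [486.3, -72.6, 46.1]
wrist_force: [8.3, 0.3, -3.6]
```

```bash
python3 -m pendant '[[-0.04,0,0,0,0,0,1],[0,0,0,0,0,0,1],[0,0,0,0,0,0,1]]'  | grep -E 'ee_pos|wrist'
```

```text
ee_pos: [486.3, -72.6, 46.1]
wrist_force: [9.2, -0.8, -3.7]
```

```bash
python3 -m pendant '[[-0.04,0,0,0,0,0,1],[-0.03,0,0,0,0,0,1],[0,0,0,0,0,0,1]]'  | grep -E 'ee_pos|wrist'
```

```text
ee_pos: [486.2, -72.6, 46.2]
wrist_force: [10.0, -0.6, -5.3]
```

```bash
python3 -m pendant '[[-0.04,0,0,0,0,0,1],[0,0,0,0,0,0,1],[0,0,0,0,0,0,1],[0,0,0,0,0,0,1]]'  | grep -E 'ee_pos|wrist'
```

```text
ee_pos: [486.2, -72.6, 46.2]
wrist_force: [11.4, -0.5, -5.4]
```

```bash
python3 -m pendant '[[-0.04,0,0,0,0,0,1],[0,0,0,0,0,0,1],[0,0,0,0,0,0,1],[0,0,0,0,0,0,1],[0,0,0,0,0,0,1]]'  | grep -E 'ee_pos|wrist'; python3 -m pendant '[[0,0,0,0,0,0,1],[0,0,0,0,0,0,1],[0,0,0,0,0,0,1],[0,0,0,0,0,0,1],[0,0,0,0,0,0,1]]'  | grep -E 'ee_pos|wrist'; python3 dr.py
```

```text
ee_pos: [486.1, -72.6, 46.3]
wrist_force: [12.7, -0.1, -6.1]
ee_pos: [486.1, -72.6, 46.3]
wrist_force: [11.2, -1.0, -5.7]
plate x pct 387 [575.1 575.6 576.4]
top edge 0
18.3 [486.1 -72.6  46.3] [12.  -1.4 -5.9] [-0.13 -2.19 -0.03] [ 6.1e-03  3.0e-04 -1.0e+00]
```

It holds 12 N with no movement, so it is on the stop, about 65 mm out. Relax, lift and withdraw.

```bash
python3 -m pendant '[[0.1,0,0,0,0,0,1],[0.1,0,0,0,0,0,1],[0.2,0,0,0,0,0,1],[0.2,0,0,0,0,0,1],[0.2,0,0,0,0,0,1]]'  | grep -E 'ee_pos|wrist'; python3 -m pendant '[[0,0,-0.2,0,0,0,1],[0,0,-0.3,0,0,0,1],[0,0,-0.3,0,0,0,1],[0,0,-0.3,0,0,0,1],[0,0,0,0,0,0,1]]'  | grep -E 'ee_pos|wrist'; python3 dr.py
```

```text
ee_pos: [489.6, -72.5, 45.5]
wrist_force: [-0.7, 0.3, -0.6]
ee_pos: [490.8, -72.7, 57.5]
wrist_force: [-0.0, 1.2, -1.1]
plate x pct 385 [575.1 575.8 576.5]
top edge 0
19.1833 [490.8 -72.7  57.3] [ 0.1 -0.2 -0.9] [0.03 0.05 0.05] [ 7.e-04 -0.e+00 -1.e+00]
```

```bash
python3 -m pendant '[[-0.3,0,0.05,0,0,0,1],[-0.3,0,0,0,0,0,1],[-0.3,0,0,0,0,0,1],[-0.3,0,0,0,0,0,1]]'  | grep -E 'ee_pos|wrist'; python3 -m pendant '[[-0.3,0,0,0,0,0,1],[-0.3,0,0,0,0,0,1],[-0.4,0,0,0,0,0,1],[-0.4,0,0,0,0,0,1]]'  | grep -E 'ee_pos|wrist'; python3 dr.py s5.png
```

```text
ee_pos: [478.1, -72.6, 56.2]
wrist_force: [0.9, 0.4, -1.7]
ee_pos: [464.3, -72.4, 56.3]
wrist_force: [-0.4, 0.0, -1.3]
plate x pct 394 [575.3 575.9 576.5]
top edge 0
19.9 [463.3 -72.5  56.3] [-1.9 -0.6 -0.9] [ 0.05  0.09 -0.02] [-0.0011 -0.     -1.    ]
```

View pics/s5.png

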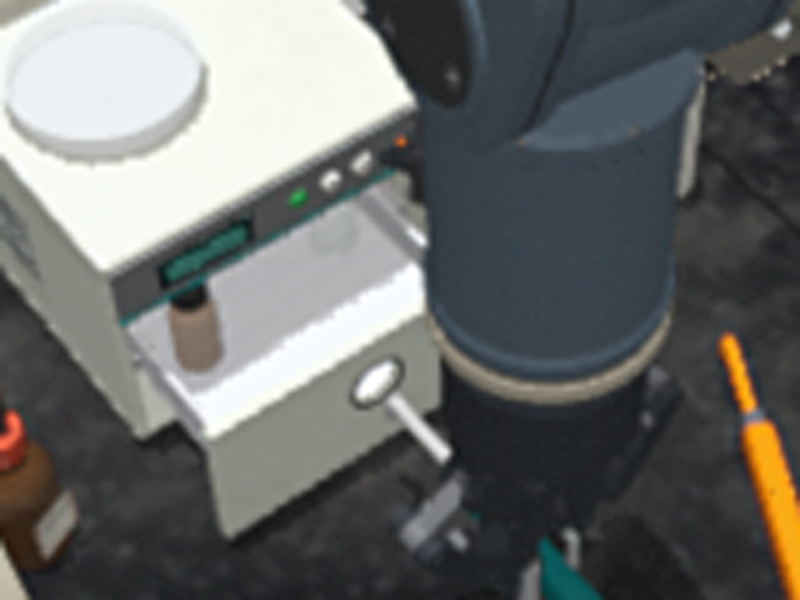

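The hook is clear, in front of the hole (380,385), the drawer is out and the vials are standing. Lift and carry it back over the rest.

```bash
python3 -m pendant '[[-0.5,0,-0.5,0,0,0,1],[-0.5,0,-1.5,0,0,0,1],[0,0,-2.5,0,0,0,1],[0,0,-2.5,0,0,0,1],[0,0,-2.5,0,0,0,1]]'  | grep -E 'ee_pos|wrist'; python3 -m pendant '[[0,2,0,0,0,0,1],[0,3,0,0,0,0,1],[0,3,0,0,0,0,1],[0,3,0,0,0,0,1],[0,3,0,0,0,0,1]]'  | grep -E 'ee_pos'
python3 -m pendant '[[0,3,0,0,0,0,1],[0,3,0,0,0,0,1],[0,3,0,0,0,0,1],[0,3,0,0,0,0,1],[0,2.5,0,0,0,0,1]]'  | grep -E 'ee_pos'
python3 -m pendant '[[0,1.3,0,0,0,0.1,1],[0,0,0,0,0,0.12,1],[0,0,0,0,0,0.12,1],[0,0,0,0,0,0.11,1],[0,0,0,0,0,0,1]]'  
python3 - <<'E'
from h import *
im,d,c=shot('wrist'); p=(np.zeros(3),np.eye(3)); P=pose()
hsv=cv2.cvtColor(im,cv2.COLOR_RGB2HSV); m=cv2.inRange(hsv,(80,110,40),(100,255,255)); m[:,:250]=0
v,u=np.nonzero(m); A=pts(d,c,u,v,p); A=A[(abs(A[:,1])<15)&(abs(A[:,2])<40)]; print(A.min(0),A.max(0))
for v0 in (0,60,120,190,320):
    V,U=np.mgrid[v0:v0+8,308:332]; B=pts(d,c,U.ravel(),V.ravel(),p); B=B[B[:,2]<30]; print(np.r_[B[:,:2].mean(0),np.percentile(B[:,2],3)].round(1))
print(P[0].round(1),np.degrees(np.arctan2(P[1][1,0],P[1][0,0])))
save(im,'w6.png')
# tool-frame vector to release pose
print((np.array([452.,-370.3,48.9])-P[0])@P[1])
E
```

```text
ee_pos: [454.0, -72.4, 152.6]
wrist_force: [0.8, -0.5, -1.1]
ee_pos: [453.2, -213.6, 151.8]
ee_pos: [451.8, -359.6, 151.6]
time_s: 21.57
ee_pos: [452.3, -370.1, 151.4]
tool_rot: [[0.895, -0.446, -0.0], [-0.446, -0.895, 0.0], [-0.0, -0.0, -1.0]]
wrist_force: [-0.1, -0.6, -1.4]
width: 12.4
gripper_force: 88.2
[-32.74544753  -6.71035742 -21.1465665 ] [ 48.08740355   7.23502313 -10.32532109]
[97.5  0.5 -9.8]
[80.3  0.4 -9.8]
[ 61.6   0.3 -10.2]
[ 39.3   0.7 -16.2]
[-10.3   0.6 -16.4]
[ 452.4 -370.1  151.4] -26.08803598031256
[ -0.19800325   0.35152846 102.53252493]
```

The hook hasn't shifted in the grip and is right over the notches. Lower it.

```bash
python3 -m pendant '[[0,0,2,0,0,0,1],[0,0,2,0,0,0,1],[0,0,2,0,0,0,1],[0,0,1.5,0,0,0,1],[0,0,1,0,0,0,1]]' 40 | grep -E 'ee_pos|wrist'; python3 -m pendant '[[0,0,0.5,0,0,0,1],[0,0,0.4,0,0,0,1],[0,0,0.4,0,0,0,1],[0,0,0.2,0,0,0,1],[0,0,0,0,0,0,1]]'  | grep -E 'ee_pos|wrist'
```

```text
ee_pos: [452.0, -369.7, 64.9]
wrist_force: [-0.0, -0.5, -0.8]
ee_pos: [452.7, -370.5, 51.4]
wrist_force: [-0.7, -0.1, -0.7]
```

```bash
python3 -m pendant '[[0,0,0.1,0,0,0,1],[0,0,0.1,0,0,0,1],[0,0,0.05,0,0,0,1],[0,0,0,0,0,0,1],[0,0,0,0,0,0,1]]' 20 | grep -E 'ee_pos|wrist'
```

```text
ee_pos: [452.7, -370.5, 49.0]
wrist_force: [0.4, -0.4, 0.2]
```

```bash
python3 -m pendant '[[0,0,0.05,0,0,0,2],[0,0,0,0,0,0,3],[0,0,0,0,0,0,5],[0,0,0,0,0,0,5],[0,0,0,0,0,0,5]]' | grep -E 'ee_pos|wrist|width'; python3 -m pendant '[[0,0,-1,0,0,0,5],[0,0,-2,0,0,0,5],[0,0,-3,0,0,0,5],[0,0,-3,0,0,0,5],[0,0,-3,0,0,0,5]]' | grep -E 'ee_pos|wrist'
python3 -m pendant '[[0,0,-3,0,0,0,5],[0,0,-2,0,0,0,5],[0,0,0,0,0,0,5],[0,0,0,0,0,0,5],[0,0,0,0,0,0,5]]' | grep -E 'ee_pos|wrist'
python3 w.py w7.png; python3 dr.py s7.png
python3 - <<'E'
import cv2,numpy as np
from h import *
im,d,c=shot('top'); v=im[40:290,200:500]; save(cv2.resize(v,(720,600)),'t7.png')
E
```

```text
ee_pos: [452.6, -370.4, 48.3]
wrist_force: [0.4, -0.1, 0.4]
width: 50.0
ee_pos: [452.2, -370.3, 170.3]
wrist_force: [0.7, 0.3, 0.1]
ee_pos: [452.2, -370.1, 218.2]
wrist_force: [-0.2, -0.4, -0.5]
tcp [ 452.2 -370.1  218.2] toolx -26.19 tilt [-3.e-04  4.e-04 -1.e+00]
1734 rect [ 450.9 -370.8] [13.7 97.7] dir -26.29 mid [ 451.1 -370.4] ext 97.7 z [62.3 63.9 65.2]
in tool [ -0.8   1.3 163.2]
plate x pct 390 [575.3 575.9 576.5]
top edge 0
24.2167 [ 452.1 -369.9  217.4] [ 1.2 -0.3 -0.7] [ 0.04  0.05 -0.04] [-1.9e-03 -3.0e-04 -1.0e+00]
```

View pics/t7.png

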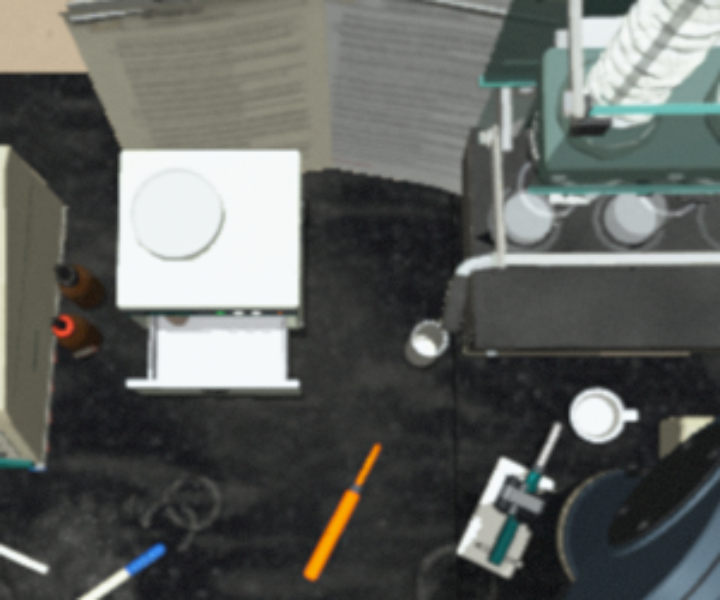

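The drawer is out at (213,350). The hook lies in its rest at (510,520), 1 mm from where it started and at the same height, and the bystanders have not moved. I hand the job in.

```bash
python3 -c "
from bench import env
print(env.close_job())"
```

```text
the job is handed in; nothing more can be done
None
```

The job is handed in: the drawer was drawn about 65 mm out onto its stop and held there at about 12 N, the hook is back in its rest within about 1 mm of where it started, and nothing around the dryer appears to have moved; the judge's verdict was not shown.

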